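Walk the oil can onto the slate

ROBOT

A 6-joint arm with a two-finger parallel gripper is mounted at the origin on the work surface. World frame = base frame: x ahead of the robot, y to its left, z up, the work surface at z = 0. Lengths are in m, angles in rad, forces in N, time in s.
With the tool pointing down it reaches from about 0.325 to 0.9 m from the base axis. Payload 6.1 kg.
Tool frame: the origin (TCP) lies midway between the tips of the shut fingers; the grasp point (between the pads) lies 19 mm behind it; z points along the fingers, y is the line along which they close (so a half turn about z gives the same grasp; the last joint's range is limited). The gripper opens to 85 mm and grips with 20 to 120 N. Pads are 22 mm wide; open, the fingers measure 114 mm over their backs; the gripper's body (76 mm by 85 mm) begins 54 mm behind the grasp point. The pads swing forward as they close: fully open they stand 13 mm farther back than shut.
Start: joints at [1.122, 0.22, 1.526, -0, 1.395, -0.126], TCP at [0.198, 0.593, 0.231] pointing down, gripper open.
Joint ranges: [-2.98, 2.98], [-0.91, 2.08], [0.09, 2.57], [-1.24, 4.39], [0.2, 2.65], [-2.68, 2.68]. Speed limits (rad/s): [2.57, 2.57, 3.01, 3.14, 3.14, 3.14].

INTERFACE

Orientations are given as [roll, pitch, yaw] about the fixed x, y, z axes, in that order (R = Rz(yaw) Ry(pitch) Rx(roll)).
In Python, from plant import movep, move_l, set_joints, gripper_to, hold, inverse_kinematics, observe, get_image, get_calibration, Unreachable, job_done gives the robot as it stands. Calls block until the motion is done:
- movep(position, orientation): joint-space move of the TCP to a pose.
- move_l(position, feed=0.15, rotation=None, max_force=None): straight line of the TCP; rotation=None keeps the orientation; feed is the mean speed in m/s. With max_force (N) it stops when the force on the tool has changed by that much, and returns True; else False.
- set_joints(angles): joint-space move.
- gripper_to(opening, f_grip=None): finger opening in m; f_grip is the grip in N (None keeps the last); returns when the fingers have stopped.
- hold(seconds).
- inverse_kinematics(position, orientation): joint angles nearest the present ones, or None.
- observe(): the state.
- get_image(name): name is "scene" or "top" or "wrist"; returns (picture, depth): 420x560x3 uint8, red, green, blue; 420x560 float32, m along the optical axis (not along the pixel's ray), 0 where there is no reading.
- get_calibration(name): a dict with "intrinsics" (3x3 intrinsics, pixels), "dist_coeffs" ([k1, k2, p1, p2, k3] as OpenCV has them; the pictures are not rectified), "world_from_camera" (4x4, takes a point from camera to world coordinates). Camera axes: x right, y down, z forward; pixel columns grow to the right and rows downward; lengths in m; the calibration is good to about 2 mm. A picture is of the moment at which its call begins: read the wrist's pose just before it. get_calibration takes no time and is no camera call; for the wrist camera it gives the pose at the moment of the call.
A pose or a line that the arm cannot do raises Unreachable and nothing moves.
- job_done(): hands the job in; it is judged then, once.
The state is a dict: "time_s": time; "q": joint angles; "joint_velocities": joint speeds; "joint_torque": joint torques, N m; "eef_pos": TCP position; "tcp_rot": TCP orientation; "ft_force": force on the tool from outside, world axes, zero at the start; "torque": the same for the moment, N m; "opening": finger opening in m; "grasp_force": force on a finger pad.
Only numpy, scipy, OpenCV 4.12 (cv2) and the standard library are available. Lean on these libraries where they do the work, as an engineer would, in place of code of your own. Each camera call takes 0.05 s, during which the arm holds its last target. There are 200 camera calls.

TASK

The taller of the two oblong steel cans leaves rings on the marble: walk it forward, away from the robot, onto the dark slate panel without ever lifting it clear of the console. Tip it up on its left bottom edge, swing the raised right side forward until that foot is over the slate's middle line, and set it down flat; then tip it the other way onto its right edge, swing the left side forward level with it, and set it down. Leave it standing upright by itself, centred on the slate and square with it (left and right as seen from the robot).

Things in the scene. Friction and masses are not known exactly. Their poses are not given: they have to be found in the camera images.
- can_mid (a point): Centre, 95 mm above the underside, of the taller steel can: upright box 50 mm thick (x), 140 wide (y), 190 tall (z), 0.55 to 0.9 kg, paper band; black cap 30 mm across, 14 high on top, 44 mm to +y. Starts upright, x away from the robot within 15 degrees, y to the robot's left. Can be gripped from above across its thickness, top centre. The other can is 90 mm wide, 110 tall.
- foot_left (a point): Middle of the tall can's left bottom edge: 70 mm to +y of the can's centre, at its underside. The edge is 50 mm long and runs along the can's x. Axes as the can's.
- foot_right (a point): Middle of the tall can's right bottom edge: 70 mm to -y of the can's centre, at its underside. Axes as the can's.
- slate: Dark slate panel flush in the white marble just beyond the tall can: 90 mm along its x (away from the robot), 180 along y; origin at its centre, level with the marble. At the start 65 to 85 mm ahead of the can's centre and 14 to 26 mm to its left, turned under 3 degrees from it: where one step with each foot brings the can. The can's y ends along the slate's y.
Things that resemble listed ones, but are neither listed nor needed, are in the scene too. What is shaped like the part that bears can_mid but turquoise or yellow is not meant.

How it is judged:
By the outcome, as a careful person would: the job done as asked, in the order asked, and still so for the second after the job is handed in, with the robot touching nothing.
It also fails if it takes over 43 s, if anything falls off the work surface, if the arm or the gripper's body presses on something with over 40 N, if the wrist force passes 120 N, or if a joint passes its speed limit or range.

## Working session

There is one attempt and no reset: what is moved stays moved. The work goes in short steps, each a Python script; the robot and the scene stay as the last script left them, time stands still between calls to the robot, and variables do not carry over. Pictures are saved under pics/ and viewed, at most 10 in all, crops included, and the job is handed in when it is done.

```bash
ls; mkdir -p pics; python3 - <<'E'
from plant import *
import cv2,numpy as np
for n in("top","scene"):
    im,d=get_image(n); c=get_calibration(n)
    cv2.imwrite(f"pics/{n}0.png",im[:,:,::-1]); np.savez(f"{n}0.npz",im=im,d=d,K=c["intrinsics"],D=c["dist_coeffs"],T=c["world_from_camera"])
    print(n,np.round(c["world_from_camera"],3).tolist(),(d>0).mean())
s=observe();print(s["time_s"],s["ft_force"],s["tcp_rot"],s["opening"])
E
```

```text
pics
top [[0.026, -0.982, 0.189, 0.348], [-0.999, -0.018, 0.042, 0.104], [-0.038, -0.19, -0.981, 0.885], [0.0, 0.0, 0.0, 1.0]] 0.995829081632653
scene [[-0.771, 0.509, -0.383, 0.954], [0.637, 0.623, -0.454, 0.627], [0.008, -0.594, -0.805, 1.014], [0.0, 0.0, 0.0, 1.0]] 0.9959438775510204
0.1 [-0.09501517 -0.32969734  1.08293108] [-3.13980455e+00 -2.44826825e-04  2.81876002e+00] 0.08533110955944738
```

View pics/top0.png

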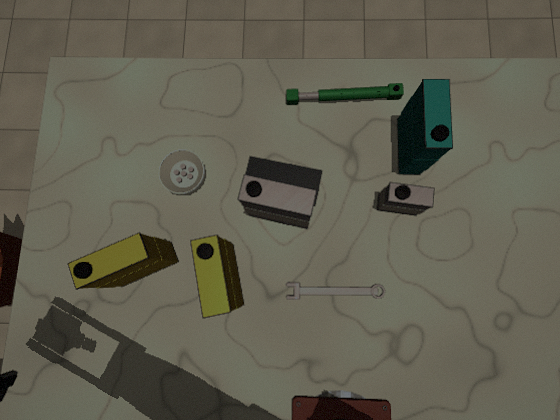

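View pics/scene0.png

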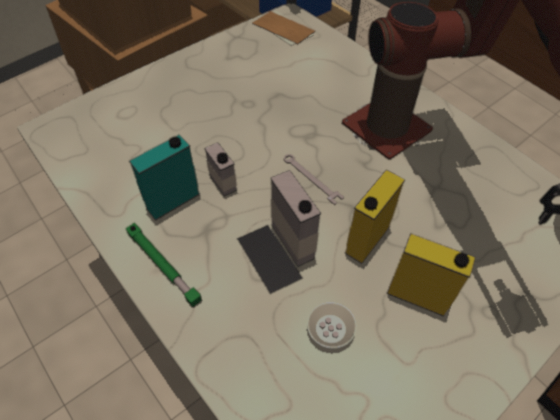

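The top view shows two steel cans: one at (280,195), with the dark slate just beyond it, and one at (405,197). The larger one at (280,195), which is (296,215) in the scene view, is the tall can. The yellow and turquoise boxes are decoys. Next I'll measure it and confirm with a crop.

```bash
cat > h.py <<'E'
import numpy as np,cv2
def cloud(im,d,K,D,T):
    h,w=d.shape; u,v=np.meshgrid(np.arange(w),np.arange(h))
    p=cv2.undistortPoints(np.stack([u,v],-1).reshape(-1,1,2).astype(float),np.array(K),np.array(D)).reshape(h,w,2)
    P=np.dstack([p*d[...,None],d]); T=np.array(T)
    return P@T[:3,:3].T+T[:3,3]
def big(m):
    n,l,s,_=cv2.connectedComponentsWithStats(m.astype(np.uint8)); return l==1+np.argmax(s[1:,4])
def rect(P,m):
    """x-y rectangle: centre, sizes, yaw of the SHORT side direction (box x)"""
    (c,s,a)=cv2.minAreaRect((P[m][:,:2]*1000).astype(np.float32))
    y=np.radians(a if s[0]<s[1] else a+90); y=(y+np.pi/2)%np.pi-np.pi/2
    return np.array(c)/1000,sorted(s),y
def measure(im,d,c,near=None,pr=True):
    P=cloud(im,d,*c); hsv=cv2.cvtColor(im,cv2.COLOR_RGB2HSV).astype(int); out={}
    ok=(d>0)
    if near is not None: ok&=np.hypot(P[...,0]-near[0],P[...,1]-near[1])<.2
    top=big(ok&(abs(P[...,2]-.19)<.006)&(hsv[...,1]<70)); out['can']=rect(P,top)+(np.median(P[top][:,2]),top.sum())
    cap=big(ok&(abs(P[...,2]-.204)<.006)&(hsv[...,2]<60)); out['cap']=P[cap].mean(0)
    sl=big(ok&(abs(P[...,2])<.006)&(hsv[...,2]<75)&(hsv[...,1]<60)); out['slate']=rect(P,sl)+(np.median(P[sl][:,2]),sl.sum())
    return out,P,sl,top
E
python3 - <<'E'
import numpy as np,cv2
from h import *
for n in("top","scene"):
    z=np.load(n+"0.npz"); o,P,sl,top=measure(z["im"],z["d"],(z["K"],z["D"],z["T"]),None)
    print(n,o)
    im=z["im"].copy(); im[sl]=(255,0,0); im[top]=(0,255,0)
    cr=im[130:250,210:450] if n=="top" else im[130:310,190:360]
    cv2.imwrite(f"pics/c_{n}.png",cv2.resize(cr[:,:,::-1],None,fx=3,fy=3,interpolation=0))
E
```

```text
top {'can': (array([0.50140869, 0.13956424]), [52.51896667480469, 141.58795166015625], np.float64(-0.20469615402177954), np.float64(0.18967377076508596), np.int64(1836)), 'cap': array([0.35320208, 0.48420714, 0.20320229]), 'slate': (array([0.12044312, 0.41775229]), [127.0905532836914, 585.241455078125], np.float64(-0.43371562406952435), np.float64(-0.0004414602391101252), np.int64(9700))}
scene {'can': (array([0.50395706, 0.13749203]), [52.772666931152344, 144.71775817871094], np.float64(-0.19722305768690784), np.float64(0.18819107363561732), np.int64(1066)), 'cap': array([0.0466204 , 0.03043696, 0.20373104]), 'slate': (array([0.55475342, 0.14076648]), [136.80726623535156, 176.76463317871094], np.float64(-0.17739475810683203), np.float64(-0.0010117012374866174), np.int64(2285))}
```

View pics/c_scene.png

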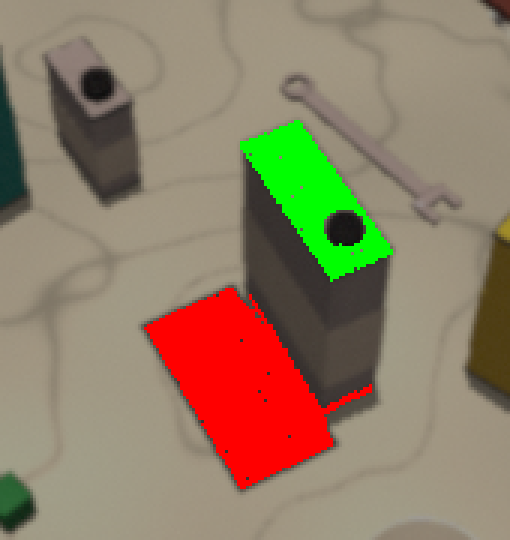

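The tall can is confirmed: its top is at crop (316,200), and its cap is toward the robot's left. The slate mask leaks onto the can's dark base, so I'll clean that up and then plan and check all waypoints.

```bash
cat > plan.py <<'E'
import numpy as np
from scipy.spatial.transform import Rotation as Rot
W=.07
def Rz(a): return Rot.from_euler('z',a)
def can_pose(pivot_xy,side,yaw,tilt,press=0):
    """side +1: pivot on left foot; returns (R, position of underside centre) with that foot at pivot_xy, z=-press"""
    R=Rz(yaw)*Rot.from_euler('x',-side*tilt)
    p=np.r_[pivot_xy,-press]-R.apply([0,side*W,0])
    return R,p
class Grip:                       # tool in can frame
    def __init__(s,z=.145,flip=1): s.R=Rz(flip*np.pi/2)*Rot.from_euler('x',np.pi); s.t=np.array([0,0,z])
    def tool(s,R,p): return p+R.apply(s.t),(R*s.R).as_euler('xyz')
E
python3 - <<'E'
import numpy as np,cv2,json
from h import *; from plan import *
from plant import inverse_kinematics as ik
z=np.load("scene0.npz");P=cloud(z["im"],z["d"],z["K"],z["D"],z["T"])
out=[]
for n in("scene","top"):
    z=np.load(n+"0.npz");P=cloud(z["im"],z["d"],z["K"],z["D"],z["T"]);hsv=cv2.cvtColor(z["im"],cv2.COLOR_RGB2HSV)
    m=(abs(P[...,2])<.008)&(hsv[...,2]<75)&(hsv[...,1]<70)&(np.hypot(P[...,0]-.57,P[...,1]-.15)<.13)
    m=cv2.morphologyEx(cv2.morphologyEx(m.astype(np.uint8),3,np.ones((5,5))),2,np.ones((9,9)))
    m=big(m); print(n,rect(P,m),m.sum())
    mm=P[m][:,:2]; far=None
    # far edge fit in can frame
    y=-.2; R=np.array([[np.cos(y),-np.sin(y)],[np.sin(y),np.cos(y)]]); q=(mm-[.5027,.1385])@R
    b=np.round(q[:,1],2); pts=np.array([[q[b==t,0].max(),t] for t in np.unique(b)[2:-2]])
    k=np.polyfit(pts[:,1],pts[:,0],1); print(" can-frame x,y range",np.percentile(q,[.2,99.8],axis=0).round(4).tolist(),"far edge yaw rel",-np.arctan(k[0]),k[1])
for flip in(1,-1):
    g=Grip(flip=flip); fl=np.array([.5027,.1385])+Rz(-.2).apply([0,W,0])[:2]
    for yaw,t,s in((-.2,0,1),(-.2,.17,1),(.4,.17,1),(.4,0,1),(.4,.17,-1)):
        p,r=g.tool(*can_pose(fl,s,yaw,t)); print(flip,yaw,t,np.round(ik(p,r),2) if ik(p,r) is not None else None)
E
```

```text
scene (array([0.71279187, 0.35979468]), [129.97494506835938, 707.7847900390625], np.float64(-0.5534535437873869)) 2250
 can-frame x,y range [[0.0247, -0.0744], [0.2325, 0.3357]] far edge yaw rel 0.004061846382194322 0.11720617760697817
top (array([0.49250507, 0.15473448]), [179.54476928710938, 262.7587585449219], np.float64(1.3728755209023875)) 1403
 can-frame x,y range [[0.0695, -0.0749], [0.1177, 0.1036]] far edge yaw rel 0.007584555710017365 0.11717020778829165
1 -0.2 0 [ 0.12  0.05  1.88 -0.    1.21  0.32]
1 -0.2 0.17 [ 0.26  0.15  1.77 -0.16  1.31  0.51]
1 0.4 0.17 [ 0.26  0.13  1.79 -0.18  1.21 -0.08]
1 0.4 0 [ 0.12  0.15  1.78  0.    1.22 -0.28]
1 0.4 0.17 [ 0.22  0.13  1.79  0.18  1.26 -0.24]
-1 -0.2 0 None
-1 -0.2 0.17 [ 0.26  0.15  1.77 -0.16  1.31 -2.63]
-1 0.4 0.17 None
-1 0.4 0 None
-1 0.4 0.17 None
```

```bash
cat > look.py <<'E'
from plant import *
import numpy as np,cv2,sys
from h import *
def look(tag,c0,yaw,zc=.19):
    s=observe(); c=get_calibration("wrist"); im,d=get_image("wrist")
    P=cloud(im,d,c["intrinsics"],c["dist_coeffs"],c["world_from_camera"]);hsv=cv2.cvtColor(im,cv2.COLOR_RGB2HSV)
    near=(d>0)&(np.hypot(P[...,0]-c0[0],P[...,1]-c0[1])<.17)
    top=big(near&(abs(P[...,2]-zc)<.006)); sl=near&(abs(P[...,2])<.008)&(hsv[...,2]<75)&(hsv[...,1]<70)
    sl=big(cv2.morphologyEx(sl.astype(np.uint8),2,np.ones((5,5))))
    y=yaw; R=np.array([[np.cos(y),-np.sin(y)],[np.sin(y),np.cos(y)]]); q=(P[sl][:,:2]-c0)@R
    print("t",s["time_s"],"top",rect(P,top),np.median(P[top][:,2]),top.sum(),"slate in frame",np.percentile(q,[.3,99.7],axis=0).round(4).tolist(),rect(P,sl),sl.sum())
    o=im.copy(); k=np.ones((3,3))
    for m,col in((top,(0,255,0)),(sl,(255,0,0))): o[cv2.morphologyEx(m.astype(np.uint8),4,k)>0]=col
    cv2.imwrite(f"pics/w{tag}.png",o[:,:,::-1]); np.savez(f"w{tag}.npz",P=P,im=im)
E
python3 - <<'E'
from look import *; from plan import *
g=Grip(); c=np.array([.5027,.1385]); yaw=-.2
p,r=g.tool(Rz(yaw),np.r_[c,.20])
movep(p,r); print(observe()["eef_pos"],r); look("1",c,yaw)
E
```

```text
[0.50247197 0.13926039 0.34471716] [3.14159265 0.         1.37079633]
t 2.1083 top (array([0.50043842, 0.13750952]), [51.7618293762207, 141.85935974121094], np.float64(-0.203360845051213)) 0.1902560933634186 8946 slate in frame [[0.0278, -0.0015], [0.0834, 0.1009]] (array([0.56892273, 0.17833865]), [50.70341491699219, 105.12006378173828], np.float64(-0.04160203833645504)) 1834
```

View pics/w1.png

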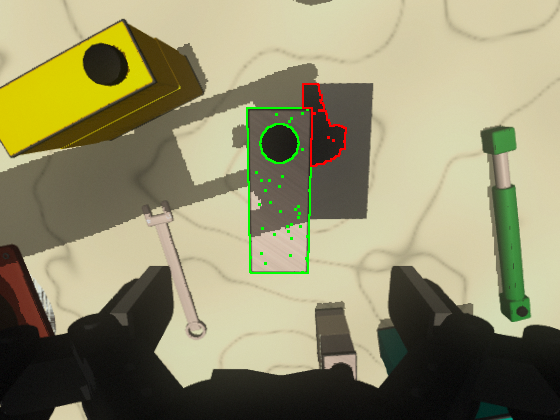

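The wrist view shows the can top at (279,190) and the slate to its right. The slate's far corners are near (373,84) and (367,218), and shadow split its mask. I'll fit its edges from this same picture.

```bash
python3 - <<'E'
import numpy as np,cv2
from h import *
z=np.load("w1.npz");P=z["P"];im=z["im"];h=cv2.cvtColor(im,cv2.COLOR_RGB2HSV)
for r in((150,350),(150,385),(75,340),(230,340),(200,325)): print(r,h[r])
m=(abs(P[...,2])<.01)&(h[...,2]<105)&(h[...,1]<40); m[:, :300]=0;m[:,390:]=0;m[240:]=0
m=big(cv2.morphologyEx(m.astype(np.uint8),2,np.ones((7,7))))
y=-.2034;R=np.array([[np.cos(y),-np.sin(y)],[np.sin(y),np.cos(y)]]);c=np.array([.5004,.1375])
q=(P[m][:,:2]-c)@R; print(m.sum(),np.percentile(q,[.3,99.7],axis=0).round(4))
def edge(a,s,lo,hi):
    b=np.round(q[:,1-a]/.004); t=[]
    for k in np.unique(b):
        if lo<k*.004<hi and (b==k).sum()>5: t.append((k*.004,(s*np.sort(s*q[b==k,a])[-3:]).mean()))
    f=np.polyfit(*np.array(t).T,1); print("axis",a,s,"slope",f[0].round(4),"int",f[1].round(4))
edge(0,1,-.06,.09);edge(1,1,.04,.11);edge(1,-1,.04,.11)
E
```

```text
(150, 350) [24 32 79]
(150, 385) [ 26  51 214]
(75, 340) [ 25  53 215]
(230, 340) [ 28  47 216]
(200, 325) [25 35 80]Traceback (most recent call last):
  File "<stdin>", line 6, in <module>
  File "h.py", line 8, in big
    n,l,s,_=cv2.connectedComponentsWithStats(m.astype(np.uint8)); return l==1+np.argmax(s[1:,4])
                                                                              ~~~~~~~~~^^^^^^^^^
    return _wrapfunc(a, 'argmax', axis=axis, out=out, **kwds)
    return bound(*args, **kwds)
ValueError: attempt to get argmax of an empty sequence
```

```bash
cat > edges.py <<'E'
import numpy as np,cv2
from h import *
def slate_edges(P,im,box,c,y,vmax=110):
    h=cv2.cvtColor(cv2.medianBlur(im,5),cv2.COLOR_RGB2HSV)
    m=(P[...,2]<.01)&(h[...,2]<vmax); r0,r1,c0,c1=box; k=np.zeros_like(m);k[r0:r1,c0:c1]=1;m&=k
    m=big(cv2.morphologyEx(m.astype(np.uint8),2,np.ones((5,5))))
    R=np.array([[np.cos(y),-np.sin(y)],[np.sin(y),np.cos(y)]])
    q=(P[m][:,:2]-c)@R; print(m.sum(),"z",np.median(P[m][:,2]).round(4),np.percentile(q,[.3,99.7],axis=0).round(4).tolist())
    for a,s,lo,hi in((0,1,-.06,.08),(1,1,.045,.105),(1,-1,.045,.105)):
        b=np.round(q[:,1-a]/.004); t=[]
        for k in np.unique(b):
            if lo<k*.004<hi and (b==k).sum()>5: t.append((k*.004,(s*np.sort(s*q[b==k,a])[-3:]).mean()))
        f=np.polyfit(*np.array(t).T,1); print("axis",a,s,"slope",f[0].round(4),"int",f[1].round(4), "mid",np.mean(np.array(t)[:,1]).round(4))
E
python3 - <<'E'
from edges import *
z=np.load("w1.npz");slate_edges(z["P"],z["im"],(70,235,300,390),np.array([.5004,.1375]),-.2034)
E
```

```text
8082 z 0.0011 [[0.0283, -0.0751], [0.1193, 0.1031]]
axis 0 1 slope -0.0153 int 0.1187 mid 0.1185
axis 1 1 slope 0.0164 int 0.1016 mid 0.1029
axis 1 -1 slope 0.016 int -0.076 mid -0.0748
```

```bash
cat > walk.py <<'E'
from plant import *
from plan import *
import json
g=Grip(); C0=np.array([.5019,.1382]); Y0=-.2025
SC=C0+Rz(Y0).apply([.0733,.0142,0])[:2]; SY=Y0+.011
def foot(c,y,s): return c+Rz(y).apply([0,s*W,0])[:2]
def go(piv,s,yaw,tilt,press=0,feed=.04,show=True):
    p,r=g.tool(*can_pose(piv,s,yaw,tilt,press)); move_l(p,feed,r)
    if show:
        o=observe(); print(f"t{o['time_s']:.1f} tilt{np.degrees(tilt):.1f} yaw{yaw:.3f} F",np.round(o["ft_force"],1),"M",np.round(o["torque"],2),"grip",round(float(o["grasp_force"]),1),"open",round(float(o["opening"]),4),"err",np.round((o["eef_pos"]-p)*1000,1))
FL0=foot(C0,Y0,1); FRt=foot(SC,SY,-1); FLt=foot(SC,SY,1)
# step 1: left foot drifts 3 mm along FL->FR while swinging; right foot lands on the middle line
L=np.linalg.norm(FRt-FL0); u=(FRt-FL0)/L; FL1=FL0+u*(L-2*W)/2
n=Rz(SY).apply([1,0,0])[:2]; a=n@(FLt-FL1)      # distance of FL1 behind the middle line
Y1=SY+np.arcsin(a/(2*W)); FR1=FL1-Rz(Y1).apply([0,2*W,0])[:2]
if __name__=="__main__": print("L",L,"SC",SC,"FL0",FL0,"FL1",FL1,"FR1",FR1,"FRt",FRt,"Y1",Y1,"miss of line",n@(FR1-SC))
E
python3 - <<'E'
import runpy; runpy.run_path("walk.py",run_name="__main__")
from walk import *
for piv,s,y,t in((FL0,1,Y0,.16),(FL1,1,Y1,.16),(FL1,1,Y1,0),(FR1,-1,Y1,.16),(FRt,-1,SY,.16)): assert inverse_kinematics(*g.tool(*can_pose(piv,s,y,t))) is not None
p,r=g.tool(Rz(Y0),np.r_[C0,0])
move_l(p+[0,0,.11],.1,r); print(observe()["ft_force"])
print(move_l(p,.1,r,max_force=12)); print(observe()["ft_force"],observe()["eef_pos"]-p)
gripper_to(.03,70); hold(.2)
go(FL0,1,Y0,0)
for t in(.02,.05): go(FL0,1,Y0,t)
E
```

```text
L 0.14598266027965692 SC [0.57655814 0.13736784] FL0 [0.51597832 0.20676968] FL1 [0.51694666 0.20393942] FR1 [0.56389374 0.07204563] FRt [0.56323492 0.06864745] Y1 0.3419622290191956 miss of line 1.6941082098749746e-17
[-0.62440804  0.15864718  0.81704858]
False
[ 0.20931966 -0.60127974 -0.13280897] [6.44649450e-04 8.07567639e-05 8.45834629e-04]
t5.3 tilt0.0 yaw-0.203 F [-2.4  1.2  5.9] M [ 0.1   0.37 -0.03] grip 74.5 open 0.0494 err [0.3 0.2 0.7]
t5.6 tilt1.1 yaw-0.203 F [-2.8 -3.1  5.2] M [0.   0.27 0.05] grip 74.6 open 0.0492 err [ 0.3 -0.1  0.4]
t5.8 tilt2.9 yaw-0.203 F [-1.6 -3.3  5.1] M [-0.56  0.2  -0.06] grip 74.7 open 0.0494 err [ 0.2 -0.5  0.2]
```

```bash
python3 - <<'E'
from walk import *
for t in(.09,.125,.16): go(FL0,1,Y0,t,.0005)
for k in range(1,7):
    f=k/6; go(FL0+f*(FL1-FL0),1,Y0+f*(Y1-Y0),.16,.0005)
import cv2; im,_=get_image("scene"); cv2.imwrite("pics/s2.png",cv2.resize(im[130:310,190:360,::-1],None,fx=3,fy=3))
E
```

```text
t6.2 tilt5.2 yaw-0.203 F [-2.7 -3.8  7.9] M [-0.6   0.49 -0.06] grip 74.9 open 0.0494 err [ 0.2 -0.5  0.6]
t6.5 tilt7.2 yaw-0.203 F [-2.1 -3.7  7.4] M [-0.54  0.47 -0.01] grip 74.9 open 0.0493 err [ 0.2 -0.5  0.6]
t6.7 tilt9.2 yaw-0.203 F [-1.4 -3.1  8. ] M [-0.59  0.45 -0.07] grip 74.8 open 0.0494 err [ 0.3 -0.4  0.6]
t7.0 tilt9.2 yaw-0.112 F [-1.9 -2.2  6.8] M [-0.06  0.28  0.12] grip 74.8 open 0.0491 err [ 0.3 -0.3  0.4]
t7.3 tilt9.2 yaw-0.021 F [-1.3 -0.9  6.3] M [0.13 0.3  0.1 ] grip 74.8 open 0.0495 err [ 0.3 -0.1  0.4]
t7.5 tilt9.2 yaw0.070 F [-0.8 -0.1  5.1] M [0.31 0.24 0.15] grip 74.8 open 0.0492 err [0.3 0.1 0.4]
t7.8 tilt9.2 yaw0.160 F [0.1 0.2 6. ] M [0.47 0.25 0.14] grip 74.8 open 0.0492 err [0.3 0.2 0.4]
t8.0 tilt9.2 yaw0.251 F [-1.1 -0.1  5.2] M [0.57 0.21 0.1 ] grip 74.8 open 0.049 err [0.2 0.3 0.3]
t8.3 tilt9.2 yaw0.342 F [-0.4  0.   5.2] M [0.62 0.23 0.11] grip 74.8 open 0.049 err [0.1 0.3 0.3]
```

View pics/s2.png

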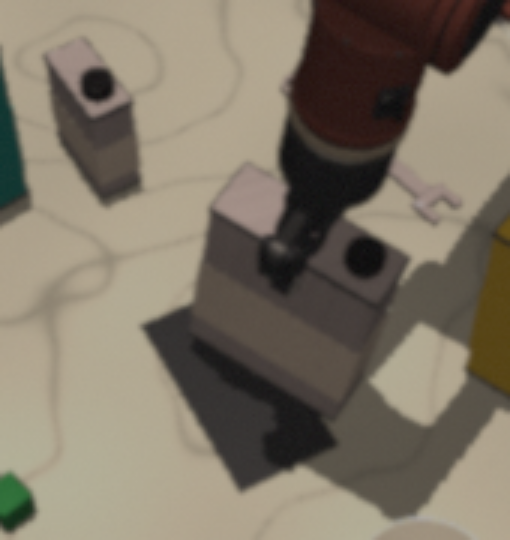

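The crop shows the can tilted on its left edge (330,415), with the raised right side over the slate near (200,330). I'll set it down flat, then take the second step.

```bash
python3 - <<'E'
from walk import *
for t in(.11,.06,.02,0): go(FL1,1,Y1,t,.0005,.03)
hold(.6); go(FL1,1,Y1,0,.0005)
for t in(.02,.05,.09,.125,.16): go(FR1,-1,Y1,t,.0005)
E
```

```text
t8.8 tilt6.3 yaw0.342 F [ 0.1 -0.4  5. ] M [0.89 0.11 0.09] grip 74.6 open 0.0493 err [0.2 0.2 0.3]
t9.2 tilt3.4 yaw0.342 F [1.5 0.9 4.7] M [ 0.99 -0.03  0.06] grip 74.6 open 0.0492 err [0.2 0.3 0.2]
t9.5 tilt1.1 yaw0.342 F [0.1 1.1 6. ] M [ 1.04 -0.12 -0.02] grip 74.7 open 0.049 err [0.2 0.3 0.2]
t9.8 tilt0.0 yaw0.342 F [-3.8  5.1 12.1] M [0.79 0.49 0.05] grip 75.4 open 0.0492 err [0.1 1.4 1.5]
t10.7 tilt0.0 yaw0.342 F [-3.2  5.2 12.3] M [0.71 0.44 0.06] grip 75.3 open 0.0495 err [-0.   1.5  1.4]
t10.9 tilt1.1 yaw0.342 F [-2.5  6.6 10.6] M [1.17 0.52 0.02] grip 75.2 open 0.0492 err [-0.1  1.8  1.3]
t11.2 tilt2.9 yaw0.342 F [-2.4  7.1 10. ] M [1.28 0.38 0.05] grip 75.1 open 0.0491 err [-0.1  1.7  1.2]
t11.5 tilt5.2 yaw0.342 F [-2.3  6.7 10.5] M [1.29 0.33 0.05] grip 75.0 open 0.0497 err [-0.   1.6  1.2]
t11.8 tilt7.2 yaw0.342 F [-2.8  6.3 10. ] M [1.25 0.26 0.03] grip 75.0 open 0.0491 err [0.  1.5 1.2]
t12.1 tilt9.2 yaw0.342 F [-1.5  5.6  9.4] M [1.23 0.23 0.05] grip 74.9 open 0.0494 err [-0.   1.5  1.1]
```

```bash
python3 - <<'E'
from walk import *
for k in range(1,7):
    f=k/6; go(FR1+f*(FRt-FR1),-1,Y1+f*(SY-Y1),.16,.0003)
for t in(.11,.06,.02,0): go(FRt,-1,SY,t,.0003,.03)
hold(.3)
import cv2
for n in("wrist",):
    im,_=get_image(n); cv2.imwrite("pics/s3.png",im[...,::-1])
    from h import *; c=get_calibration(n); np.savez("w3.npz",im=im,P=cloud(im,_,c["intrinsics"],c["dist_coeffs"],c["world_from_camera"]))
im,_=get_image("scene"); cv2.imwrite("pics/s3s.png",cv2.resize(im[130:310,190:360,::-1],None,fx=3,fy=3))
E
```

```text
t12.3 tilt9.2 yaw0.253 F [-0.1  3.7  7.4] M [ 0.94  0.11 -0.06] grip 74.9 open 0.0492 err [-0.1  1.5  0.8]
t12.6 tilt9.2 yaw0.164 F [-0.6  4.   8.9] M [ 0.82  0.16 -0.04] grip 74.9 open 0.0495 err [-0.1  1.4  0.8]
t12.8 tilt9.2 yaw0.075 F [-0.9  3.   8.7] M [ 0.73  0.12 -0.06] grip 74.9 open 0.0496 err [-0.1  1.3  0.8]
t13.1 tilt9.2 yaw-0.014 F [-0.6  4.1  8.5] M [ 0.66  0.1  -0.06] grip 74.9 open 0.0494 err [-0.   1.3  0.8]
t13.3 tilt9.2 yaw-0.103 F [-0.3  3.4  7.8] M [ 0.75  0.09 -0.06] grip 74.9 open 0.0492 err [-0.   1.3  0.7]
t13.6 tilt9.2 yaw-0.192 F [0.2 4.4 7.3] M [ 0.71  0.11 -0.09] grip 74.9 open 0.0493 err [0.  1.3 0.8]
t14.0 tilt6.3 yaw-0.192 F [-0.6  4.1  7.9] M [ 0.62  0.21 -0.11] grip 74.9 open 0.0491 err [-0.   1.5  0.7]
t14.4 tilt3.4 yaw-0.192 F [-0.5  4.4  8.2] M [ 0.55  0.28 -0.09] grip 74.9 open 0.0492 err [-0.   1.6  0.8]
t14.8 tilt1.1 yaw-0.192 F [-1.5  3.9  7.6] M [ 0.53  0.24 -0.1 ] grip 75.0 open 0.0492 err [-0.   1.6  0.8]
t15.0 tilt0.0 yaw-0.192 F [-1.4  4.3  9.4] M [ 0.61  0.28 -0.19] grip 75.1 open 0.0494 err [0.  1.4 1. ]
```

View pics/s3s.png

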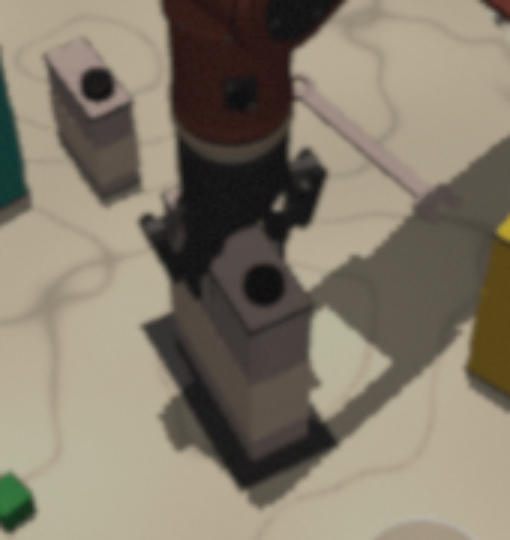

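The can stands in the middle of the slate: its far-left base corner is at (250,458) and the slate corner is at (240,488). I'll release, retreat and measure.

```bash
python3 - <<'E'
from walk import *
from edges import *
gripper_to(.085); hold(.2)
p,r=g.tool(Rz(SY),np.r_[SC,0]); move_l(p+[0,0,.2],.15,r)
hold(.2)
from look import look
try: look("4",SC,SY)
except Exception as e: print(e)
E
```

```text
t 17.75 top (array([0.57539398, 0.13813058]), [51.73189926147461, 140.5553741455078], np.float64(-0.19251831730517388)) 0.1902640340471009 8967 slate in frame [[-0.0439, 0.0739], [0.0447, 0.0888]] (array([0.59257977, 0.2175278 ]), [14.684263229370117, 88.89098358154297], np.float64(1.3567193209913677)) 777
```

View pics/w4.png

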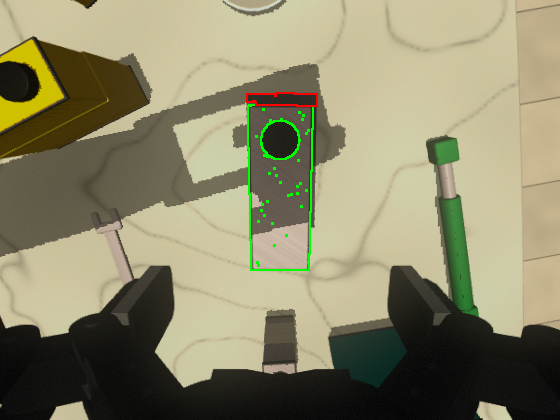

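The can is within about 2 mm of the slate's centre, about 0.3° off square, and standing free.

```bash
python3 -c "
from plant import *
print(observe()['time_s']); print(job_done())"
```

```text
17.8
the job is handed in; nothing more can be done
None
```

I walked the tall can onto the slate, right side first and then left, and handed the job in at 17.8 s. It stands upright by itself, measured within about 2 mm of the slate's centre and roughly 0.3° off square, with the robot clear of it.

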